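# Find the tin with the silver

### The job

Two identical closed aluminium tins stand on the jeweller's bench: one holds a slug of silver, the other is empty. Feel by lifting which one is heavy and stand it upright in the green-lined wooden tray, setting it down rather than dropping it; the empty one must end standing at its own place on the bench, within a few centimetres. Do not push about or knock over the wooden ring cone.

Things in the scene. Friction and masses are not known exactly. Their poses are not given: they have to be found in the camera images.
- tin_a: a closed round aluminium tin, 48 mm across and 50 mm tall, standing upright; origin at the centre of its underside, z up. The other tin looks just the same; all that tells them apart is weight: one tin weighs about 0.1 kg (1 N, empty but for a foam plug), the other 0.38 to 0.54 kg (4 to 5 N, a loose silver slug inside). Which is which changes from start to start.
- tin_b: a closed round aluminium tin, 48 mm across and 50 mm tall, standing upright; origin at the centre of its underside, z up. The other tin looks just the same; all that tells them apart is weight: one tin weighs about 0.1 kg (1 N, empty but for a foam plug), the other 0.38 to 0.54 kg (4 to 5 N, a loose silver slug inside). Which is which changes from start to start.
- tray_floor (a point): centre of the inner floor of a square wooden tray lined in green, fixed to the bench: 140 x 140 mm outside, 128 x 128 mm inside, walls 6 mm thick; the floor lies 6 mm and the rim 20 mm above the bench. x and y run along its sides, z up. It may lie on either side of the tins; on the other side lies a white soldering board up to 26 mm high.
- ring_cone: a loose turned wooden ring cone with a brass ring on it, 60 mm across at the foot, 84 mm tall, standing beyond the tins as a bystander; origin at the centre of its underside, z up. An amber jar (50 mm across, 65 mm tall) stands near it, and a small hammer lies behind.
Things that resemble listed ones, but are neither listed nor needed, are in the scene too. Leave any purple or red look-alike of the tin_a alone.

How it is judged:
By the outcome, as a careful person would: the job done as asked, in the order asked, and still so for the second after the job is handed in, with the robot touching nothing.
It also fails if it takes over 54 s, if anything falls off the work surface, if the arm or the gripper's body presses on something with over 40 N, if the wrist force passes 120 N, or if a joint passes its speed limit or range.

### The arm

A 6-joint arm with a two-finger parallel gripper is mounted at the origin on the work surface. World frame = base frame: x ahead of the robot, y to its left, z up, the work surface at z = 0. Lengths are in m, angles in rad, forces in N, time in s.
With the tool pointing down it reaches from about 0.225 to 0.875 m from the base axis. Payload 3.4 kg.
Tool frame: the origin (TCP) lies on the centre line of the jaws, within the pads' length; the fingertips stand 17 mm ahead of it and the grasp point (between the pads) lies 2 mm behind it (nose_length is the distance from the TCP to the fingertips, in m); z points along the fingers, y is the line along which they close (so a half turn about z gives the same grasp; the last joint's range is limited). The gripper opens to 85 mm and grips with 20 to 120 N. Pads are 22 mm wide; open, the fingers measure 114 mm over their backs; the gripper's body (76 mm by 85 mm) begins 54 mm behind the grasp point. The pads swing forward as they close: fully open they stand 13 mm farther back than shut.
Start: joints at [1.021, 0.276, 1.505, -0, 1.361, -0.121], TCP at [0.239, 0.523, 0.248] pointing down, gripper open.
Joint ranges: [-2.89, 2.89], [-0.75, 2.08], [0.22, 2.7], [-1.18, 4.32], [0.11, 2.71], [-2.7, 2.7]. Speed limits (rad/s): [2.57, 2.57, 3.14, 3.14, 3.14, 3.14].

### API

Orientations are given as a unit quaternion [w, x, y, z].
In Python, from rig import get_state, get_image, sign_off, find_in, place_of, nose_length gives the robot as it stands.
- The arm moves only by the tool apply_moves, never from a script. Its argument "deltas" is one flat list of numbers, 5 for each row, row after row: the finger opening in mm, from 0 to 85.4, then the shift along the tool's x, y, z in mm, then the turn about the tool's z in degrees. A call has 1 to 12 rows; each row is the pose to reach, as a shift and turn from the pose commanded when the call began, along the tool's axes at that moment; what a row does not reach only later rows make up. A row lasts 1/12 s, in which the tool goes at most 41.7 mm and 7.16 degrees, less where a joint would pass 70% of its speed; a pose out of reach is approached as far as the arm can. A call with a gripper value outside its range is refused whole. The fingers move at their own pace and stop on an object; "squeeze" is the grip in N (left out, the last holds). Time passes only in rows, so rows that repeat a pose let the fingers close. It gives the time, the measured TCP pose, the force, the opening and the grip force at its end, in the units of the state.
- get_state(): the state, without advancing time (a new reading comes with each control period).
- get_image(name): name is "scene" or "top" or "wrist"; returns a dict with "frame" (384x512x3 uint8, red, green, blue), "K" (3x3 intrinsics, pixels), "position" and "orientation" of the camera in the world. Camera axes: x right, y down, z forward; pixel columns grow to the right and rows downward; lengths in m; the calibration is good to about 2 mm. A picture is of the moment at which its call begins. There is no depth.
- sign_off(): hands the job in; it is judged then, once.
Trained networks look in a picture, given as the dict that the camera call returned (one of the last four; its "shot" number tells which), for a name from the list of things; names that differ only in an ending like _2 or _b are one class to them, and where a whole thing is asked for, a point or a joint stands for the part that bears it (a point fixed in the world has none). Each returns a list of dicts, best first, with "score" (0 to 1); they miss things now and then, are a little off and sometimes report something else, mostly with a low value. They report only what shows in the picture. A call takes as long as a camera call. They do not tell look-alikes from the thing itself.
- find_in(query, picture): "point" ([column, row] in pixels, amid what is visible of it).
- place_of(query, picture): "point" ([column, row] in pixels: a listed point, or the origin of a listed thing).
The state is a dict: "clock": time; "qpos": joint angles; "qd": joint speeds; "effort": joint torques, N m; "position": TCP position; "ee_rot": TCP orientation; "contact_force": force on the tool from outside, world axes, zero at the start; "moment": the same for the moment, N m; "width": finger opening in m; "gripper_force": force on a finger pad.
Only numpy, scipy, OpenCV 4.12 (cv2) and the standard library are available. Lean on these libraries where they do the work, as an engineer would, in place of code of your own. Each camera call takes 0.05 s, during which the arm holds its last target. There are 200 camera calls.

## Working session

There is one attempt and no reset: what is moved stays moved. The work goes in short steps, Python scripts to look and compute and a tool call to move; the robot and the scene stay as the last step left them, time stands still between calls to the robot, and variables do not carry over. Pictures are saved under pics/ and viewed, at most 10 in all, crops included, and the job is handed in when it is done.

Besides the shell and the picture viewer there is one more tool, called after ">>>" as name(argument=value, ...) on one line, values as JSON. apply_moves: Moves the arm, as the interface text tells. Its arguments: {"type":"object","properties":{"deltas":{"type":"array"},"squeeze":{"type":"number"}},"required":["deltas"]}

```bash
mkdir -p pics; cat > h.py <<'E'
import numpy as np,cv2
from scipy.spatial.transform import Rotation as R
from rig import *
def rot(q): return R.from_quat([q[1],q[2],q[3],q[0]]).as_matrix()
def ray(p,im,z):
    d=rot(im["orientation"])@np.linalg.inv(im["K"])@[p[0],p[1],1]; o=np.array(im["position"])
    return o+d*(z-o[2])/d[2]
def proj(P,im):
    c=im["K"]@(rot(im["orientation"]).T@(np.array(P)-im["position"])); return c[:2]/c[2]
def save(im,n): cv2.imwrite(f"pics/{n}.png",cv2.cvtColor(im["frame"],cv2.COLOR_RGB2BGR))
def totool(P):
    s=get_state(); return 1000*rot(s["ee_rot"]).T@(np.array(P)-s["position"])
E
python3 - <<'E'
from h import *
s=get_state(); print(s["position"],s["ee_rot"],s["contact_force"],s["width"],nose_length if not callable(nose_length) else nose_length())
ims=[]
for n in("top","scene"):
    im=get_image(n); ims.append(im["frame"]); save(im,n)
    for q,z in(("tin_a",0),("tray_floor",.006),("ring_cone",0)):
        for d in place_of(q,im)[:5]: print(n,q,np.round(d["point"],1),round(d["score"],2),ray(d["point"],im,z).round(3))
cv2.imwrite("pics/both.png",cv2.cvtColor(cv2.resize(np.hstack(ims),(800,300)),cv2.COLOR_RGB2BGR))
E
```

```text
[0.23881819 0.52251527 0.24744768] [-3.04924821e-04  2.12741290e-01  9.77108134e-01 -8.63159163e-04] [-0.80495195 -0.15132911 -0.16852829] 0.08575218118239328 0.017
top tin_a [311.1 258.6] 0.96 [ 0.379 -0.107  0.   ]
top tin_a [225.1 207.4] 0.9 [0.481 0.072 0.   ]
top tin_a [302.  172.7] 0.77 [ 0.558 -0.089  0.   ]
top tin_a [292.2 214.1] 0.63 [ 0.469 -0.068  0.   ]
top tray_floor [393.  170.1] 0.66 [ 0.565 -0.28   0.006]
top ring_cone [321.  111.1] 0.83 [ 0.696 -0.131  0.   ]
scene tin_a [258.9 177.1] 0.86 [ 0.473 -0.07   0.   ]
scene tin_a [269.1 151.9] 0.68 [ 0.386 -0.105  0.   ]
scene tin_a [229.5 193.7] 0.65 [ 0.553 -0.088  0.   ]
scene tin_a [310.6 210.9] 0.58 [0.486 0.078 0.   ]
scene tin_a [303.9 173.3] 0.56 [0.398 0.004 0.   ]
scene tray_floor [164.2 160.3] 0.61 [ 0.57  -0.276  0.006]
scene ring_cone [166.4 224.5] 0.88 [ 0.696 -0.131  0.   ]
```

View pics/top.png

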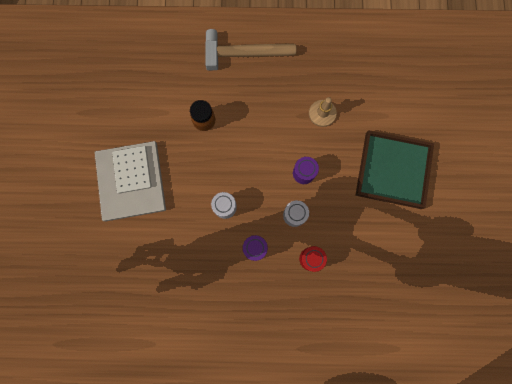

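View pics/scene.png

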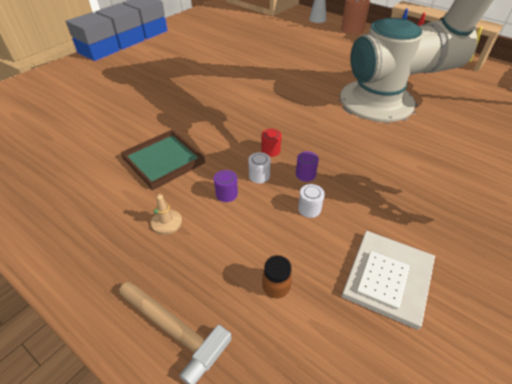

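The top view shows five things that could pass for the tins. The silver ones are at (223,205) and (296,213). The look-alikes are purple at (305,170) and (255,248), and red at (313,259). The tray is on the right at (396,170) and the cone at (322,112). I choose the two silver tins and will start with the left one, hovering over it to check it in a wrist crop.

>>> apply_moves(deltas=[85,-30,-22,6,-2,85,-65,-48,14,-4,85,-100,-75,21,-6,85,-135,-101,29,-8,85,-170,-127,36,-10,85,-205,-153,44,-12,85,-240,-179,51,-14,85,-275,-205,59,-17,85,-310,-231,66,-19,85,-345,-258,74,-21,85,-380,-284,81,-23,85,-400,-299,85,-25], squeeze=35)

```text
clock: 1.4
position: [0.4742, 0.092, 0.165]
ee_rot: [0.0, -0.005, 1.0, 0.0]
contact_force: [0.3, 0.6, -0.1]
width: 0.085
gripper_force: 0.0
```

```bash
python3 - <<'E'
from h import *
im=get_image("wrist"); save(im,"w1")
s=get_state(); M=rot(s["ee_rot"]);print(s["position"],M.round(3).tolist(),s["contact_force"])
for d in place_of("tin_a",im)[:6]: print(np.round(d["point"],1),round(d["score"],2),ray(d["point"],im,0).round(4))
im=get_image("top")
for d in place_of("tin_a",im)[:6]: print('top',np.round(d["point"],1),round(d["score"],2),ray(d["point"],im,0).round(4))
E
```

```text
[0.47846829 0.08528352 0.16395935] [[-1.0, -0.007, 0.004], [-0.007, 1.0, -0.007], [-0.004, -0.007, -1.0]] [ 3.28548109 -5.95882179 -0.30314458]
[ 92.5 166.5] 0.84 [ 0.4678 -0.0726  0.    ]
[232.6 179.8] 0.78 [0.4806 0.0709 0.    ]
[39.  74.5] 0.77 [ 0.3801 -0.1083  0.    ]
[ 89.9 243.3] 0.73 [ 0.5561 -0.0897  0.    ]
[164.7  95.7] 0.7 [0.3978 0.0073 0.    ]
top [304.5 172. ] 0.92 [ 0.5593 -0.0943  0.    ]
top [293.2 214.8] 0.91 [ 0.4677 -0.0702  0.    ]
top [253.4 250.7] 0.81 [0.3926 0.0114 0.    ]
top [309.6 257.9] 0.7 [ 0.38   -0.1035  0.    ]
top [223.6 206.3] 0.53 [0.4832 0.0752 0.    ]
```

View pics/w1.png

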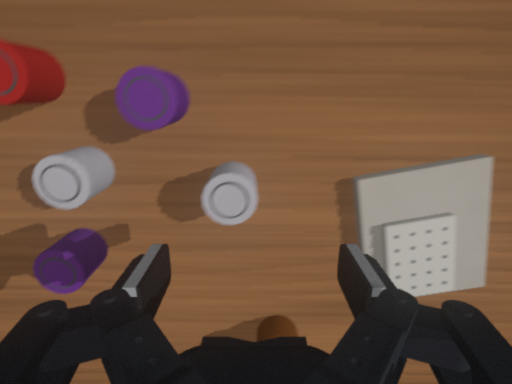

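The wrist picture shows the two silver tins, lids at (230,200) and (61,183), with purple and red ones beside them. The choice holds. I'll refine the position now that the arm has settled.

```bash
python3 - <<'E'
from h import *
im=get_image("wrist"); s=get_state()
f=im["frame"].astype(int); g=f.mean(2); sat=f.max(2)-f.min(2)
m=((g>110)&(sat<40)).astype(np.uint8); n,l,st,c=cv2.connectedComponentsWithStats(m)
for i in range(1,n):
    if st[i,4]>400: print(st[i],c[i].round(1),ray(c[i],im,.03).round(4))
for d in place_of("tin_a",im)[:6]: print(np.round(d["point"],1),round(d["score"],2),ray(d["point"],im,0).round(4))
for P in((.4815,.073,.05),): print('lid pred',proj(P,im).round(1))
print(s["position"],s["contact_force"],totool((.482,.073,.030)).round(1),im["position"])
c=im["frame"][100:260,20:300]; cv2.imwrite("pics/c1.png",cv2.cvtColor(cv2.resize(c,None,fx=2.5,fy=2.5),4))
E
```

```text
[  33  147   83   63 3577] [ 73.7 176.7] [ 0.4687 -0.0735  0.03  ]
[  359   155   136   142 14894] [431.  224.2] [0.5156 0.2683 0.03  ]
[ 203  162   56   63 2497] [232.1 194.8] [0.4858 0.0735 0.03  ]
[231.9 182.1] 0.75 [0.4822 0.0712 0.    ]
[39.4 77.9] 0.7 [ 0.3813 -0.107   0.    ]
[ 92.4 167.8] 0.64 [ 0.4675 -0.0717  0.    ]
[163.3  97.2] 0.58 [0.398  0.0074 0.    ]
lid pred [229.9 197.6]
[0.47321232 0.09403609 0.16494002] [-0.495445    0.31006444  0.00321945] [ -9.  -21.9 135. ] [0.39538748 0.09332096 0.29227232]
```

View pics/c1.png

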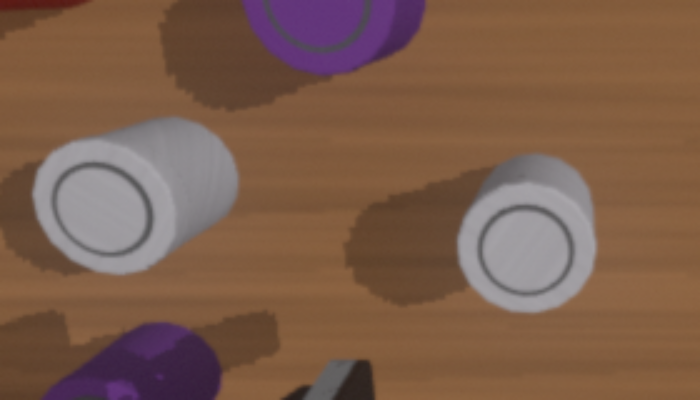

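>>> apply_moves(deltas=[85,0,0,0,0,85,0,0,0,0,85,0,0,0,0])

```text
clock: 1.95
position: [0.4731, 0.0951, 0.1653]
ee_rot: [0.0, -0.005, 1.0, 0.0]
contact_force: [-0.2, -0.2, -0.6]
width: 0.0851
gripper_force: 0.0
```

```bash
python3 - <<'E'
from h import *
s=get_state();print(s["position"],s["clock"],s["contact_force"],totool((.4823,.074,.030)).round(1))
im=get_image("wrist");print(get_state()["position"],im["position"])
for x,P in(('L',(.4823,.074,.05)),('R',(.469,-.071,.05))): print(x,proj(P,im).round(1))
c=im["frame"][100:260,20:300]; cv2.imwrite("pics/c2.png",cv2.cvtColor(cv2.resize(c,None,fx=2.5,fy=2.5),4))
f=im["frame"].astype(int); g=f.mean(2); sat=f.max(2)-f.min(2)
m=((g>110)&(sat<40)).astype(np.uint8); n,l,st,c=cv2.connectedComponentsWithStats(m)
for i in range(1,n):
    if st[i,4]>400: print(st[i],c[i].round(1),ray(c[i],im,.03).round(4))
E
```

```text
[0.47312436 0.09508474 0.16529836] 1.95 [-0.21962022 -0.2267942  -0.5763616 ] [ -8.9 -21.2 135.3]
[0.47320861 0.09491626 0.16525445] [0.394603   0.09499543 0.29270905]
L [228.7 198.5]
R [ 61.2 182.5]
[  31  146   83   63 3573] [ 71.8 176. ] [ 0.4687 -0.0736  0.03  ]
[  357   157   135   140 14632] [428.5 224.9] [0.5151 0.2685 0.03  ]
[ 201  162   55   63 2492] [229.7 194.8] [0.4858 0.0733 0.03  ]
```

>>> apply_moves(deltas=[85,-5,-10,10,0,85,-9,-21,30,0,85,-9,-21,55,0,85,-9,-21,80,0,85,-9,-21,105,0,85,-9,-21,122,0,85,-9,-21,135,0,85,-9,-21,135,0,85,-9,-21,135,0])

```text
clock: 2.75
position: [0.4823, 0.0726, 0.0291]
ee_rot: [-0.001, -0.004, 1.0, -0.0]
contact_force: [-1.0, -0.5, -0.7]
width: 0.0851
gripper_force: 0.0
```

>>> apply_moves(deltas=[65,0,0,0,0,50,0,0,0,0,40,0,0,0,0,40,0,0,0,0,40,0,0,0,0,40,0,0,0,0,40,0,0,0,0,40,0,0,0,0], squeeze=35)

```text
clock: 3.42
position: [0.4835, 0.073, 0.0312]
ee_rot: [0.001, -0.004, 1.0, -0.0]
contact_force: [-1.5, -0.3, 6.4]
width: 0.0479
gripper_force: 36.0
```

>>> apply_moves(deltas=[40,0,0,-4,0,40,0,0,-10,0,40,0,0,-18,0,40,0,0,-26,0,40,0,0,-34,0,40,0,0,-40,0,40,0,0,-40,0,40,0,0,-40,0,40,0,0,-40,0,40,0,0,-40,0,40,0,0,-40,0,40,0,0,-40,0])

```text
clock: 4.42
position: [0.4825, 0.073, 0.0696]
ee_rot: [-0.0, -0.004, 1.0, 0.0]
contact_force: [-0.7, 0.6, -1.0]
width: 0.0484
gripper_force: 36.2
```

>>> apply_moves(deltas=[40,0,0,0,0,40,0,0,0,0])

```text
clock: 4.58
position: [0.4826, 0.073, 0.0698]
ee_rot: [-0.0, -0.004, 1.0, 0.0]
contact_force: [-0.4, 0.2, -1.6]
width: 0.0479
gripper_force: 36.2
```

Lift force is about 1 N, so this is the empty tin. I'll put it back where it stood.

>>> apply_moves(deltas=[40,0,0,8,0,40,0,0,16,0,40,0,0,24,0,40,0,0,30,0,40,0,0,34,0,40,0,0,37,0,40,0,0,39,0,40,0,0,39,0,40,0,0,39,0])

```text
clock: 5.33
position: [0.4823, 0.073, 0.0313]
ee_rot: [-0.0, -0.004, 1.0, 0.0]
contact_force: [-2.8, -0.6, 3.4]
width: 0.0477
gripper_force: 36.5
```

>>> apply_moves(deltas=[52,0,0,0,0,60,0,0,0,0,75,0,0,0,0,85,0,0,0,0,85,0,0,0,0,85,0,0,0,0,85,0,0,-10,0,85,0,0,-30,0,85,0,0,-60,0,85,0,0,-90,0,85,0,0,-120,0,85,0,0,-120,0])

```text
clock: 6.33
position: [0.4866, 0.0731, 0.1565]
ee_rot: [0.006, -0.004, 1.0, 0.0]
contact_force: [1.0, -0.4, 1.3]
width: 0.0854
gripper_force: 0.0
```

>>> apply_moves(deltas=[85,3,-30,0,0,85,6,-60,0,0,85,9,-95,0,0,85,12,-125,0,0,85,13,-145,0,0,85,13,-145,0,0,85,13,-145,0,0,85,13,-145,0,0])

```text
clock: 7.0
position: [0.4705, -0.0715, 0.1506]
ee_rot: [-0.0, -0.004, 1.0, 0.001]
contact_force: [0.2, 0.1, -0.4]
width: 0.0855
gripper_force: 0.0
```

```bash
python3 - <<'E'
from h import *
im=get_image("wrist"); save(im,"w2"); s=get_state(); print(s["position"],s["contact_force"])
for d in place_of("tin_a",im)[:6]: print(np.round(d["point"],1),round(d["score"],2),ray(d["point"],im,0).round(4))
for x,P in(('L',(.4823,.074,.05)),('R',(.469,-.071,.05))): print(x,proj(P,im).round(1))
f=im["frame"].astype(int); g=f.mean(2); sat=f.max(2)-f.min(2)
m=((g>110)&(sat<40)).astype(np.uint8); n,l,st,c=cv2.connectedComponentsWithStats(m)
for i in range(1,n):
    if st[i,4]>400: print(st[i],c[i].round(1),ray(c[i],im,.03).round(4))
for d in place_of("tray_floor",im)[:2]: print('tray',np.round(d["point"],1),round(d["score"],2),ray(d["point"],im,.006).round(4))
E
```

```text
[ 0.47052203 -0.07114157  0.1506411 ] [-0.27799218  0.45082082 -0.23845303]
[339.9 102.5] 0.89 [0.3982 0.0077 0.    ]
[399.9 189.2] 0.81 [0.481 0.076 0.   ]
[249.6 177.9] 0.71 [ 0.4703 -0.0745  0.    ]
[211.7  78.5] 0.64 [ 0.3786 -0.1086  0.    ]
[234.6 256.4] 0.63 [ 0.5585 -0.0904  0.    ]
L [425.7 209. ]
R [253.1 192.8]
[ 223  153   60   68 2887] [253.  188.1] [ 0.4713 -0.0711  0.03  ]
[ 397  168   60   68 2627] [425.8 204.9] [0.4862 0.0861 0.03  ]
tray [ 56.3 268. ] 0.66 [ 0.5703 -0.2812  0.006 ]
```

View pics/w2.png

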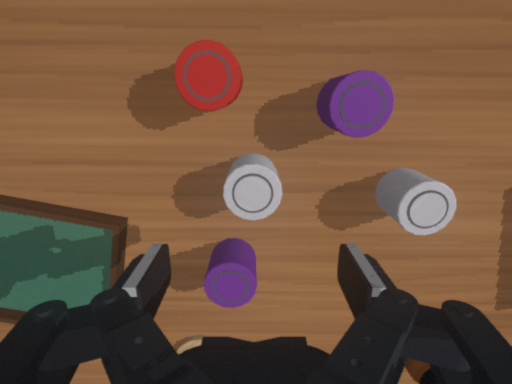

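The empty tin stands in its place, lid at (428,210). The second tin is under the gripper, lid at (252,191), and the purple one at (231,275) is clear of the fingers. I'll descend on the second tin.

>>> apply_moves(deltas=[85,2,0,20,0,85,2,0,45,0,85,2,0,70,0,85,2,0,95,0,85,2,0,110,0,85,2,0,120,0,85,2,0,120,0,85,2,0,120,0])

```text
clock: 7.82
position: [0.4687, -0.0713, 0.0307]
ee_rot: [-0.001, -0.004, 1.0, 0.0]
contact_force: [0.1, 0.3, 0.5]
width: 0.0852
gripper_force: 0.0
```

>>> apply_moves(deltas=[65,0,0,0,0,50,0,0,0,0,40,0,0,0,0,40,0,0,0,0,40,0,0,0,0,40,0,0,0,0,40,0,0,0,0,40,0,0,0,0], squeeze=50)

```text
clock: 8.48
position: [0.4695, -0.0725, 0.032]
ee_rot: [0.001, -0.004, 1.0, -0.0]
contact_force: [-0.8, -0.7, 6.6]
width: 0.0467
gripper_force: 51.0
```

>>> apply_moves(deltas=[40,0,0,-4,0,40,0,0,-10,0,40,0,0,-18,0,40,0,0,-28,0,40,0,0,-40,0,40,0,0,-52,0,40,0,0,-64,0,40,0,0,-74,0,40,0,0,-80,0,40,0,0,-80,0,40,0,0,-80,0,40,0,0,-80,0])

```text
clock: 9.48
position: [0.4682, -0.0719, 0.1105]
ee_rot: [-0.001, -0.004, 1.0, 0.0]
contact_force: [-0.4, 1.0, -4.9]
width: 0.0463
gripper_force: 52.0
```

```bash
python3 - <<'E'
from h import *
s=get_state(); print(s["position"],s["contact_force"],s["width"])
im=get_image("top"); f=im["frame"]
h=cv2.cvtColor(f,cv2.COLOR_RGB2HSV); m=cv2.inRange(h,(65,80,30),(95,255,255)); 
n,l,st,c=cv2.connectedComponentsWithStats(m); i=1+st[1:,4].argmax()
cn=cv2.findContours((l==i).astype(np.uint8),0,1)[0][0]; r=cv2.minAreaRect(cn); print(r,st[i])
B=np.array([ray(p,im,.006)[:2] for p in cv2.boxPoints(r)]); print(B.round(3),B.mean(0),[np.linalg.norm(B[k]-B[k-1]).round(3) for k in range(4)])
for d in place_of("tray_floor",im)[:2]: print('tray',np.round(d["point"],1),round(d["score"],2),ray(d["point"],im,.006).round(4))
print(totool((.567,-.280,.11)).round(1))
E
```

```text
[ 0.46818226 -0.07190921  0.11048358] [-0.37305903  0.9968394  -4.94240734] 0.04629888797212142
((413.8880310058594, 173.61602783203125), (21.824026107788086, 57.60111999511719), 10.30484676361084) [398 144  30  60 938]
[[ 0.502 -0.287]
 [ 0.624 -0.315]
 [ 0.616 -0.361]
 [ 0.494 -0.331]] [ 0.55900356 -0.32369306] [np.float64(0.045), np.float64(0.126), np.float64(0.046), np.float64(0.126)]
[ -97.3 -208.8   -0. ]
```

The second tin lifts at about 5 N, so this is the heavy one. I'll carry it over the tray.

>>> apply_moves(deltas=[40,-6,-12,-5,1,40,-16,-34,-10,3,40,-29,-61,-10,5,40,-42,-88,-10,7,40,-55,-115,-10,9,40,-68,-142,-10,11,40,-80,-167,-10,13,40,-90,-188,-10,14,40,-97,-202,-10,14,40,-100,-209,-10,14,40,-100,-209,-10,14,40,-100,-209,-10,14])

```text
clock: 10.58
position: [0.5697, -0.2802, 0.1203]
ee_rot: [-0.001, 0.119, 0.993, 0.001]
contact_force: [0.0, 1.5, -5.0]
width: 0.0462
gripper_force: 52.3
```

```bash
python3 - <<'E'
from h import *
im=get_image("wrist"); s=get_state(); print(s["position"],s["contact_force"],s["width"])
for d in place_of("tray_floor",im)[:2]: print('tray',np.round(d["point"],1),round(d["score"],2),ray(d["point"],im,.006).round(4))
a=np.radians(-14);c=np.array([.569,-.281]);f=im["frame"].copy()
u=np.array([np.cos(a),np.sin(a)]);v=np.array([-u[1],u[0]])
P=[np.append(c+.064*(i*u+j*v),.006) for i,j in((1,1),(1,-1),(-1,-1),(-1,1))]
cv2.polylines(f,[np.array([proj(p,im) for p in P]).round().astype(int)],True,(255,255,0),1)
save({"frame":f},"w3")
E
```

```text
[ 0.56944788 -0.27941004  0.12042475] [ 0.60776125  0.78821476 -5.17130696] 0.04609995908227394
tray [250.8 187.9] 0.74 [ 0.5677 -0.2811  0.006 ]
```

View pics/w3.png

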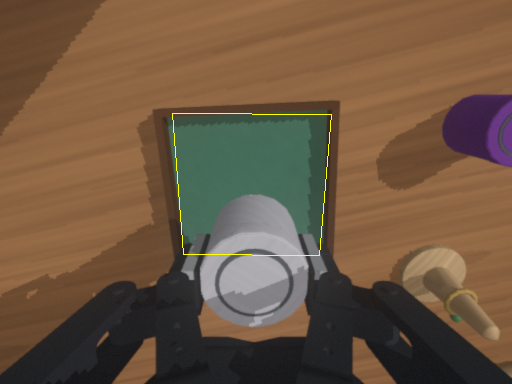

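The estimated tray outline matches the green floor, rows 113–255 and columns 172–332, and the cone at (440,275) is clear. I'll lower the tin gently.

>>> apply_moves(deltas=[40,0,0,5,0,40,0,0,15,0,40,0,0,28,0,40,0,0,42,0,40,0,0,54,0,40,0,0,64,0,40,0,0,70,0,40,0,0,74,0,40,0,0,77,0,40,0,0,79,0,40,0,0,80,0,40,0,0,80,0])

```text
clock: 11.68
position: [0.5706, -0.2805, 0.0412]
ee_rot: [0.0, 0.118, 0.993, -0.0]
contact_force: [-0.9, -0.1, -5.3]
width: 0.046
gripper_force: 52.3
```

>>> apply_moves(deltas=[40,0,0,1,0,40,0,0,2,0,40,0,0,2,0,40,0,0,2,0])

```text
clock: 12.02
position: [0.5704, -0.2804, 0.0391]
ee_rot: [0.0, 0.118, 0.993, 0.0]
contact_force: [0.2, 0.3, -4.6]
width: 0.0462
gripper_force: 52.3
```

>>> apply_moves(deltas=[40,0,0,1,0,40,0,0,1,0,40,0,0,1,0])

```text
clock: 12.27
position: [0.5706, -0.2805, 0.0381]
ee_rot: [0.0, 0.118, 0.993, -0.0]
contact_force: [0.4, 0.7, -4.0]
width: 0.0462
gripper_force: 52.3
```

>>> apply_moves(deltas=[40,0,0,1,0,40,0,0,1,0,40,0,0,1,0])

```text
clock: 12.52
position: [0.5706, -0.2805, 0.0381]
ee_rot: [0.0, 0.118, 0.993, -0.0]
contact_force: [-1.7, 0.3, 5.1]
width: 0.0462
gripper_force: 53.1
```

Floor contact: the force went from −5 to +5 N. Next I'll release and retreat.

>>> apply_moves(deltas=[50,0,0,0,0,54,0,0,0,0,60,0,0,0,0,64,0,0,0,0,64,0,0,0,0,64,0,0,-5,0,64,0,0,-15,0,64,0,0,-35,0,64,0,0,-65,0,64,0,0,-95,0,64,0,0,-125,0,64,0,0,-150,0])

```text
clock: 13.52
position: [0.5709, -0.2806, 0.1905]
ee_rot: [0.001, 0.118, 0.993, -0.001]
contact_force: [0.3, 0.6, -0.2]
width: 0.0639
gripper_force: 0.0
```

>>> apply_moves(deltas=[64,30,0,-10,0,64,65,0,-20,0,64,100,0,-20,0,64,130,0,-20,0,64,150,0,-20,0,64,150,0,-20,0,64,150,0,-20,0,64,150,0,-20,0,64,150,0,-20,0])

```text
clock: 14.27
position: [0.4259, -0.2458, 0.2075]
ee_rot: [0.001, 0.118, 0.993, -0.0]
contact_force: [0.6, -0.1, -0.8]
width: 0.064
gripper_force: 0.0
```

```bash
python3 - <<'E'
from h import *
s=get_state();print(s["position"],s["contact_force"],s["clock"])
fs=[]
for n in("wrist","scene"):
    im=get_image(n); fs.append(im["frame"])
    for q in("tin_a","ring_cone"):
        for d in place_of(q,im)[:5]: print(n,q,np.round(d["point"],1),round(d["score"],2),ray(d["point"],im,0).round(3))
cv2.imwrite("pics/end.png",cv2.cvtColor(cv2.resize(np.hstack(fs),(800,300)),4))
E
```

```text
[ 0.42587745 -0.24580046  0.20746154] [ 0.62916824 -0.08256857 -0.7564293 ] 14.2667
wrist tin_a [399.1 235.3] 0.84 [ 0.559 -0.087  0.   ]
wrist tin_a [365.2  96.6] 0.81 [ 0.381 -0.109  0.   ]
wrist tin_a [476.5  85. ] 0.68 [0.397 0.01  0.   ]
scene tin_a [159.9 159.3] 0.93 [ 0.57  -0.293  0.   ]
scene tin_a [230.4 193.2] 0.74 [ 0.551 -0.088  0.   ]
scene tin_a [271.4 151.5] 0.67 [ 0.382 -0.102  0.   ]
scene tin_a [310.8 206.3] 0.66 [0.475 0.071 0.   ]
scene tin_a [305.3 176.2] 0.56 [0.404 0.012 0.   ]
scene ring_cone [164.7 224.8] 0.7 [ 0.698 -0.133  0.   ]
```

View pics/end.png

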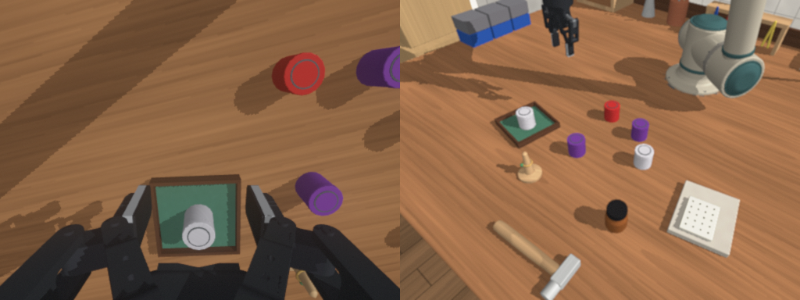

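The heavy tin stands upright in the tray, at (199,228) on the left and (526,118) on the right. The empty tin is at its place at (644,156), and the cone at (530,168) has not moved.

```bash
python3 -c "
from rig import *
print(sign_off())"
```

```text
the job is handed in; nothing more can be done
None
```

The heavy tin (about 5 N when lifted) stands upright in the tray, the empty one (about 1 N) is back at its own place on the bench, the ring cone was not touched, and the job was handed in at about 14 s of the 54 s allowed.

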